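Pull down the foil press's drop hatch with the hook rod

ROBOT

A 6-joint arm with a two-finger parallel gripper is mounted at the origin on the work surface. World frame = base frame: x ahead of the robot, y to its left, z up, the work surface at z = 0. Lengths are in m, angles in rad, forces in N, time in s.
With the tool pointing down it reaches from about 0.25 to 0.775 m from the base axis. Payload 4 kg.
Tool frame: the origin (TCP) lies midway between the tips of the shut fingers; the grasp point (between the pads) lies 19 mm behind it; z points along the fingers, y is the direction in which the jaws open and shut (so a half turn about z gives the same grasp; the last joint's range is limited). The gripper opens to 94 mm and grips with 3 to 60 N. Pads are 16 mm wide; open, the fingers measure 119 mm over their backs; the gripper's body (75 mm by 177 mm) begins 78 mm behind the grasp point.
Start: joints at [1.148, 0.087, 1.371, -0, 1.684, -0.103], TCP at [0.173, 0.522, 0.206] pointing down, gripper open.
Joint ranges: [-3.1, 3.1], [-0.76, 2.03], [0.27, 2.55], [-1.08, 4.22], [0.17, 2.65], [-2.57, 2.57]. Speed limits (rad/s): [2.79, 2.79, 3.14, 3.14, 3.14, 3.14].

INTERFACE

Orientations are given as [roll, pitch, yaw] about the fixed x, y, z axes, in that order (R = Rz(yaw) Ry(pitch) Rx(roll)).
In Python, from bench import get_obs, snapshot, ticket gives the robot as it stands.
- The arm moves only by the shell command python3 -m creep 'ROWS' [OPENING]. ROWS is JSON, a list that holds one entry, the list of rows, each a list of 4 numbers: the shift along the tool's x, y, z in mm, then the turn about the tool's z in degrees. A call has 1 to 8 rows; each row shifts and turns the commanded pose from where the row before left it, along the tool's axes as they then stand; what a row does not reach is not made up. A row lasts 1/8 s, in which the tool goes at most 62.5 mm and 10.7 degrees, less where a joint would pass 70% of its speed; a pose out of reach is approached as far as the arm can. A call with a gripper value outside its range is refused whole. OPENING is the opening, from 0 (shut) to 1 (fully open), set as the call begins (- or left out, the last holds). The fingers move at their own pace and stop on an object; the grip force is fixed at half the most. Time passes only in rows, so rows that do not move let the fingers close. It gives the time, the measured TCP pose, the force and the opening at its end, in the units of the state.
- get_obs(): the state, without advancing time (a new reading comes with each control period).
- snapshot(name): name is "scene" or "top" or "wrist"; returns a dict with "color" (384x512x3 uint8, red, green, blue), "depth" (384x512 float32, m along the optical axis (not along the pixel's ray), 0 where there is no reading), "fx", "fy", "cx", "cy" (pixels), "extrinsics" (4x4, takes a point from world to camera coordinates). Camera axes: x right, y down, z forward; pixel columns grow to the right and rows downward; lengths in m; the calibration is good to about 2 mm. A picture is of the moment at which its call begins.
- ticket.close_job(): hands the job in, once; it reports no verdict.
The state is a dict: "time": time; "joint_positions": joint angles; "qvel": joint speeds; "joint_torque": joint torques, N m; "tool_pos": TCP position; "ee_rot": TCP orientation; "wrist_force": force on the tool from outside, world axes, zero at the start; "wrist_torque": the same for the moment, N m; "width": finger opening in m.
Only numpy, scipy, OpenCV 4.12 (cv2) and the standard library are available. Lean on these libraries where they do the work, as an engineer would, in place of code of your own. Each camera call takes 0.05 s, during which the arm holds its last target. There are 200 camera calls.

TASK

The foil press is hot: take the hook rod from its rack, drop its hook into the steel eye at the top of the clear drop hatch and pull the hatch down with it, steadily and without letting it slam or touching hatch or press with the gripper. When it meets its rubber stops, whose setting varies, keep a firm pull of about 16 N on it for a second so that the stay bites, never hauling much harder than that (24 N at most). Then unhook, lay the rod back in its slots as it lay, hook down, and leave the hatch down and everything else on the bench in its place.

Things in the scene. Friction and masses are not known exactly. Their poses are not given: they have to be found in the camera images.
- rod_grip (a point): Centre of the hook rod's wooden handle (130 long, 16 wide, 20 high). x points along the rod to the hook, z up. A 10 mm dia steel shaft runs on along the handle's axis from x = 65 to 130, where it turns straight down (-z) as the hook, an 8 mm dia round-ended prong. A steel cap closes the rear at x = -77. The rod lies in either place of the rack, hook towards the rack's +x. Grip it here.
- hook_tip (a point): The end of the hook's prong, 130 ahead of rod_grip and 34 below the handle's axis. The shaft's underside is 5 below the axis, so that 29 of the prong is free. Same axes as rod_grip.
- hook_rod: The hook rod as a whole, about 160 g, balanced within 20 mm of rod_grip; same origin and axes as rod_grip.
- eye (a point): Centre of the steel eye at the hatch's top rail: a ring of 6 mm round bar with a 14 mm hole, its middle 24 in front of the hatch's face. z is the hole's axis (up while the hatch is upright), x points to the hatch; both turn with the hatch. About 300 above the table at first. The hook goes in from above; fully in, the shaft rests on the ring, its axis 8 above the ring's middle.
- hinge_mid (a point): Middle of the hatch's hinge line, 150 above the table, on the fixed press; its y axis is the hinge line, x points into the press. With the hatch up the eye lies 30 nearer the robot (-x) and 150 higher. Green cheeks 24 thick stand at y = +-130 beside the hatch, from x = -10 backwards.
- hatch (a joint): Angle (rad) of the clear drop hatch (aluminium frame 200 wide, 157 high, 12 thick) about its lower edge: 0 is upright, growing as the top comes down towards the robot (+z turns to -x); it starts within 0 to 0.10 and is stopped by two rubber buffers on adjustable arms, set anywhere from 0.45 to 0.68: feel for them. The stiff hinge takes 5 to 8 N at the eye; the hatch stays where it is left.
- press: The fixed green press with its hatch (hot: only the hook rod may touch either). Origin on the table below the hinge line, x into the press. Base 300 wide, 100 high. Cheeks 290 high. Steel arms on the cheeks' outsides (y = +-148, 235 above the table) reach some 90 nearer the robot than the hinge line and carry the hatch's buffers. The hatch weighs about 450 g.
- rack: Fixed steel rack for two rods: base 130 x 160 x 12, origin under its centre on the table. Two places at y = +-45; each has posts at x = +-45, 12 thick and 44 wide, with a U slot 26 wide, floor at 60 and top at 76 above the table; a handle lying in it has its axis at 70. The rods lie along x; grip the handle between the posts.
- scraper: Scraper bar in the rack's other place: the same handle and shaft but with a flat 30 x 40 blade at the end instead of a hook. Bystander; origin at the centre of its handle.
- glue_jar: Bystander: jar 52 dia, 70 high, origin under its centre.
- foil_roll: Bystander: roll 44 dia, 60 high, standing; origin under its centre.
- mug: Bystander: white mug 76 dia, 85 high; origin under its centre.
- type_block: Bystander: brass block 50 x 30 x 25; origin under its centre.
- weight: Bystander: dark steel weight 70 x 70 x 45; origin under its centre.
Not all that is in view belongs to the job. Leave any orange look-alike of the hook_rod alone.

How it is judged:
By the outcome, as a careful person would: the job done as asked, in the order asked, and still so for the second after the job is handed in, with the robot touching nothing.
It also fails if it takes over 72 s, if anything falls off the work surface, if the arm or the gripper's body presses on something with over 40 N, if the wrist force passes 120 N, or if a joint passes its speed limit or range.

## Working session

There is one attempt and no reset: what is moved stays moved. The work goes in short steps, Python scripts to look and compute and a shell command to move; the robot and the scene stay as the last step left them, time stands still between calls to the robot, and variables do not carry over. Pictures are saved under pics/ and viewed, on a budget of 10 in all, crops included, one or two more only if the job needs it, and the job is handed in when it is done.

```bash
ls; mkdir -p pics; cat > h.py <<'E'
import numpy as np, cv2
from bench import get_obs, snapshot, ticket
def cloud(s):
    d=s["depth"]; v,u=np.mgrid[:d.shape[0],:d.shape[1]]
    c=np.stack([(u-s["cx"])/s["fx"]*d,(v-s["cy"])/s["fy"]*d,d],-1)
    E=s["extrinsics"]; w=(c-E[:3,3])@E[:3,:3]
    w[d==0]=np.nan
    return w
def save(s,name,k=1.5): cv2.imwrite("pics/"+name,cv2.resize(s["color"][:,:,::-1],None,fx=k,fy=k))
E
python3 - <<'E'
from h import *
o=get_obs(); print({k:np.round(v,3) for k,v in o.items()})
for n in ("scene","top"):
    s=snapshot(n); save(s,n+"0.png"); np.savez(n+"0.npz",**s)
    print(n,s["fx"],s["cx"],s["cy"],np.round(s["extrinsics"],3).tolist())
E
```

```text
pics
{'time': np.float64(0.0), 'joint_positions': array([ 1.148,  0.088,  1.372, -0.   ,  1.684, -0.103]), 'qvel': array([-0.   , -0.002,  0.001, -0.001,  0.002,  0.001]), 'joint_torque': array([ 0.0000e+00, -3.4018e+01, -3.0243e+01,  7.2000e-02,  3.3000e-02,
       -0.0000e+00]), 'tool_pos': array([0.173, 0.522, 0.204]), 'ee_rot': array([-3.139, -0.   ,  2.822]), 'wrist_force': array([-0.094,  0.638, -0.331]), 'wrist_torque': array([ 0.029, -0.014,  0.022]), 'width': np.float64(0.094)}
scene 374.2376741321723 262.068154280893 190.6559584949796 [[0.152, 0.988, -0.008, -0.065], [0.801, -0.128, -0.585, -0.268], [-0.579, 0.082, -0.811, 1.508], [0.0, 0.0, 0.0, 1.0]]
top 478.92012971569494 262.2206956869307 202.03875936814057 [[-0.021, -1.0, -0.003, 0.014], [-0.975, 0.021, -0.222, 0.522], [0.222, -0.002, -0.975, 1.607], [0.0, 0.0, 0.0, 1.0]]
```

View pics/scene0.png

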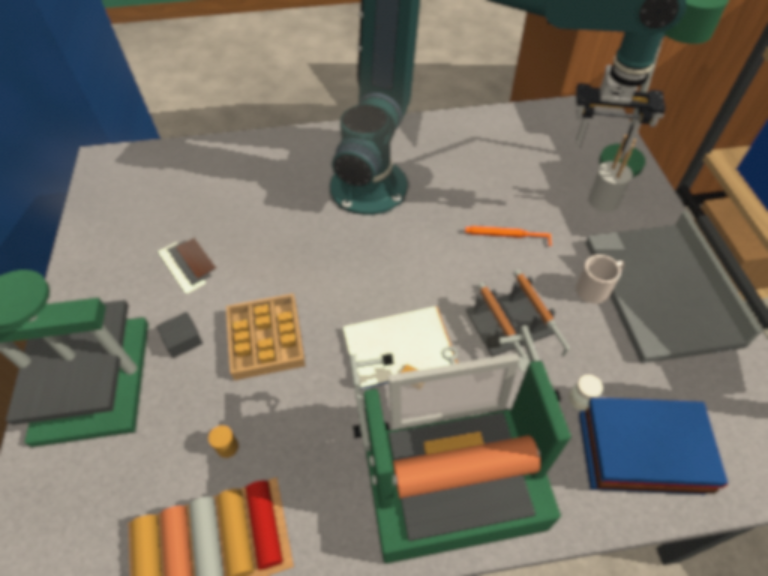

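View pics/top0.png

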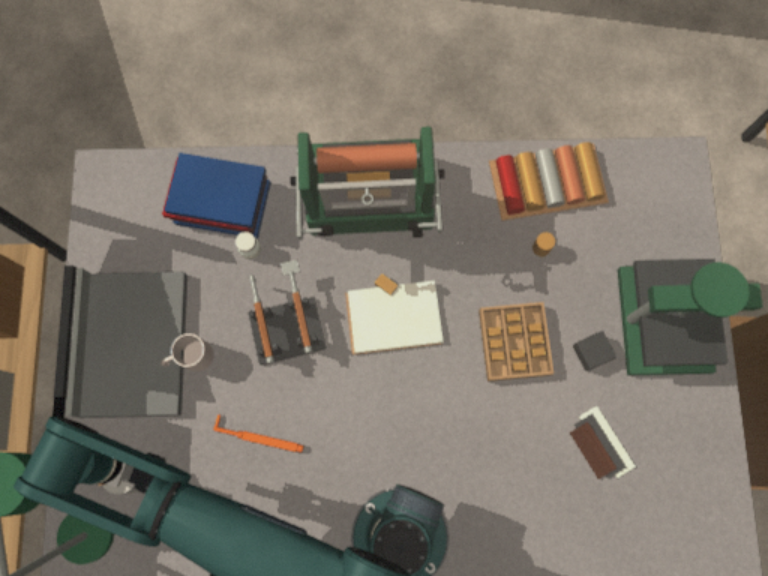

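The top view shows the hook rod at the left of the rack, with its handle running from about (268,358) to (258,303) and the hook near (253,280). The scraper is to the right of it at (302,320). The eye is at (367,198) on the hatch's top rail, and the press cheeks are at (305,175) and (428,165). The orange decoy lies on the table at (260,438).

```bash
python3 - <<'E'
from h import *
T=dict(np.load("top0.npz")); S=dict(np.load("scene0.npz"))
for nm,s in(("top",T),("scene",S)):
    w=cloud(s); c=s["color"].astype(int); hsv=cv2.cvtColor(s["color"],cv2.COLOR_RGB2HSV)
    x,y,z=w[...,0],w[...,1],w[...,2]
    # rod + scraper: z in 62..90mm within rack region
    wood=(hsv[...,0]<16)&(hsv[...,1]>110)&(z>.062)&(z<.1)&(x>.3)&(x<.62)&(y>.1)&(y<.4)
    n,l,st,ce=cv2.connectedComponentsWithStats(wood.astype(np.uint8))
    for i in range(1,n):
        if st[i,4]<40: continue
        p=w[l==i]; q=p[:,:2]; m=cv2.minAreaRect(q.astype(np.float32)*1000)
        print(nm,"wood",st[i],np.round(np.median(p,0),4),"rect",np.round(m[0],1),np.round(m[1],1),round(m[2],1),"z90",np.percentile(p[:,2],[50,95]).round(3))
    # shaft points
    # eye & rail: z>0.27, x in 
    for zz in((.28,.33),(.27,.3)):
        e=(z>zz[0])&(z<zz[1])&(x>.5)&(x<.95)&(abs(y-.06)<.25)
        v,u=np.nonzero(e); p=w[e]
        if len(p): 
            print(nm,zz,len(p),"pix",u.min(),u.max(),v.min(),v.max())
    # green cheeks tops
    g=(hsv[...,0]>60)&(hsv[...,0]<90)&(hsv[...,1]>90)&(z>.275)&(z<.31)&(x>.5)&(x<1.1)
    n,l,st,ce=cv2.connectedComponentsWithStats(g.astype(np.uint8))
    for i in range(1,n):
        if st[i,4]<60: continue
        p=w[l==i];m=cv2.minAreaRect(p[:,:2].astype(np.float32)*1000)
        print(nm,"cheek",st[i],np.round(np.median(p,0),4),np.round(m[0],1),np.round(m[1],1),round(m[2],1))
s=T; w=cloud(s)
im=s["color"][105:165,190:305,::-1]
a=cv2.resize(im,None,fx=6.5,fy=6.5,interpolation=cv2.INTER_CUBIC)
im2=s["color"][180:250,155:225,::-1]
b=cv2.resize(im2,None,fx=5,fy=5,interpolation=cv2.INTER_CUBIC)[:210]
cv2.imwrite("pics/eyecrop.png",a)
E
```

```text
top wood [195 195  12  36 158] [0.485  0.2135 0.0787] rect [486.2 215. ] [123.5  17.5] 13.9 z90 [0.079 0.085]
top wood [170 202  12  36 169] [0.4644 0.3016 0.0788] rect [463.1 303.1] [125.9  18.9] 13.4 z90 [0.079 0.085]
top (0.28, 0.33) 1013 pix 199 290 85 136
top (0.27, 0.3) 780 pix 199 290 85 136
scene wood [345 183  23  32 212] [0.4691 0.2985 0.0797] rect [466.7 302.4] [125.7  22.4] 12.6 z90 [0.08  0.084]
scene wood [321 192  23  31 220] [0.4924 0.2121 0.0801] rect [488.2 215.8] [123.8  23.4] 11.4 z90 [0.08  0.084]
scene (0.28, 0.33) 2170 pix 242 380 231 316
scene (0.27, 0.3) 1854 pix 242 380 231 318
scene cheek [353 242  27  54 577] [0.7899 0.1785 0.29  ] [785.5 182.4] [123.5  23.8] 1.5
scene cheek [244 260  18  58 575] [ 0.8016 -0.0766  0.2907] [791.5 -76.1] [125.3  23.7] 1.2
```

View pics/eyecrop.png

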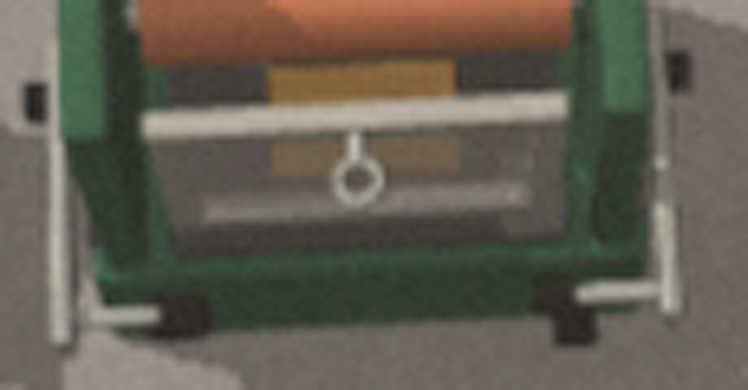

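The crop shows the eye's ring centred at crop pixel (357,180), with the arms and rubber buffers at both lower corners. I'll triangulate the eye and work out the first move.

```bash
cat >> h.py <<'E'
def ray(s,u,v):
    E=s["extrinsics"];R=E[:3,:3]; d=R.T@np.array([(u-s["cx"])/s["fx"],(v-s["cy"])/s["fy"],1.]); return -R.T@E[:3,3],d
def at_z(s,u,v,z):
    o,d=ray(s,u,v); return o+d*(z-o[2])/d[2]
def tri(*rs):
    A=0;b=0
    for o,d in rs:
        d=d/np.linalg.norm(d);P=np.eye(3)-np.outer(d,d);A=A+P;b=b+P@o
    p=np.linalg.solve(A,b); return p,[np.linalg.norm(np.cross(p-o,d/np.linalg.norm(d))) for o,d in rs]
def delta(t,yaw):
    "tool-frame shift mm & turn deg from the current pose to world TCP t, tool-down yaw (deg)"
    from scipy.spatial.transform import Rotation as Ro
    o=get_obs();R=Ro.from_euler("xyz",o["ee_rot"]).as_matrix()
    y0=np.degrees(o["ee_rot"][2]); tn=-((yaw-y0+180)%360-180)
    return np.round(R.T@(np.array(t)-o["tool_pos"])*1000,1),round(tn,2)
E
python3 - <<'E'
from h import *
T=dict(np.load("top0.npz")); S=dict(np.load("scene0.npz"))
u,v=190+357.5/6.5-.5,105+180.5/6.5-.5
print("top eye z.30",at_z(T,u,v,.3).round(4))
us,vs=448.5/1.5-.5,353.5/1.5-.5
print("scene eye",at_z(S,us,vs,.3).round(4))
p,e=tri(ray(T,u,v),ray(S,us,vs));print("tri",p.round(4),np.round(e,4))
# ring from depth in top
w=cloud(T); q=w[126:140,238:252].reshape(-1,3); q=q[(q[:,2]>.28)&(q[:,2]<.33)&(q[:,0]<.72)]; print("ring pts",len(q),q.mean(0).round(4),q.min(0).round(4),q.max(0).round(4))
im=S["color"][215:255,275:325,::-1]; cv2.imwrite("pics/eyescene.png",cv2.resize(im,None,fx=10,fy=10,interpolation=cv2.INTER_CUBIC))
print(delta((.465,.303,.15),-166))
E
```

```text
top eye z.30 [0.6874 0.053  0.3   ]
scene eye [0.6898 0.0482 0.3   ]
tri [0.6882 0.051  0.2966] [0.0022 0.0022]
ring pts 56 [0.6932 0.0524 0.2977] [0.6749 0.033  0.287 ] [0.7127 0.0727 0.3075]
(array([-346.2, -115.6,   54.6]), np.float64(-32.32))
```

View pics/eyescene.png

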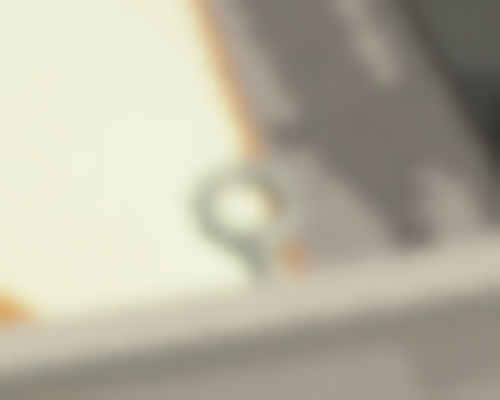

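The ring's hole is centred at crop pixel (240,205), which agrees with the top view. That puts the eye at about (0.688, 0.051, 0.297), and its height is as expected. The rod's handle centre is at about (0.465, 0.303) with yaw 14°. Moving above the rod now.

```bash
python3 -m creep '[[[-49.5,-16.5,8,0],[-49.5,-16.5,8,0],[-49.5,-16.5,8,0],[-49.5,-16.5,8,0],[-49.5,-16.5,8,0],[-49.5,-16.5,8,0],[-49.5,-16.5,6.6,0],[0,0,0,-8]]]' 0.6
python3 -m creep '[[[0,0,0,-8],[0,0,0,-8],[0,0,0,-8.3],[0,0,0,0],[0,0,0,0]]]'
python3 - <<'E'
from h import *
s=snapshot("wrist"); save(s,"w1.png"); np.savez("w1.npz",**s)
w=cloud(s);hsv=cv2.cvtColor(s["color"],cv2.COLOR_RGB2HSV);z=w[...,2]
m=(hsv[...,0]<16)&(hsv[...,1]>110)&(z>.062)&(z<.1)
n,l,st,ce=cv2.connectedComponentsWithStats(m.astype(np.uint8))
for i in range(1,n):
    if st[i,4]<200: continue
    p=w[l==i];r=cv2.minAreaRect(p[:,:2].astype(np.float32)*1000)
    print(st[i],np.round(np.median(p,0),4),np.round(r[0],1),np.round(r[1],1),round(r[2],1))
print(delta((.465,.303,.15),-166))
E
```

```text
time: 1.1
tool_pos: [0.4674, 0.3006, 0.149]
ee_rot: [-3.139, -0.002, 2.96]
wrist_force: [-0.3, 1.0, -0.3]
width: 0.0564
time: 1.72
tool_pos: [0.4654, 0.3035, 0.1505]
ee_rot: [-3.142, -0.001, -2.9]
wrist_force: [0.0, 0.2, -0.1]
width: 0.0561
[ 135  120   34  152 3592] [0.479  0.2159 0.0794] [487.9 213. ] [129.7  22.6] 12.8
[ 251  120   20  151 2871] [0.459  0.3013 0.0798] [465.5 303. ] [129.3  15.5] 13.3
(array([ 0.5, -0.4,  0.7]), np.float64(-0.11))
```

View pics/w1.png

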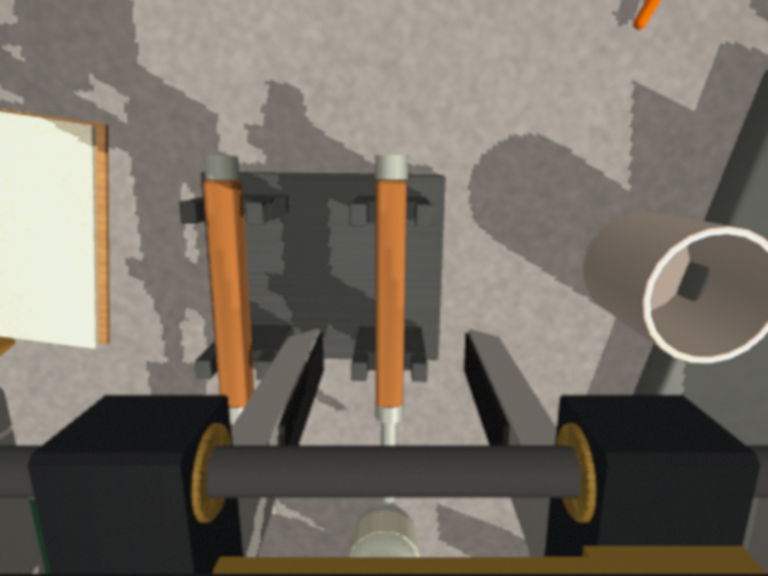

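The wrist view shows the hook rod (390, 170–400) centred between the fingers and parallel to them. The cap is to the rear at (391,166), and there is room on both sides. Measured centre is (0.4655, 0.303), yaw 13.3°. I'll descend and grip.

```bash
python3 -m creep '[[[0,0,30,0.3],[0,0,30,0],[0,0,25,0],[0,0,14.5,0],[0,0,0,0]]]'
python3 -m creep '[[[0,0,0,0],[0,0,0,0],[0,0,0,0],[0,0,0,0]]]' 0
```

```text
time: 2.4
tool_pos: [0.4648, 0.3032, 0.0503]
ee_rot: [-3.141, -0.002, -2.903]
wrist_force: [-0.5, 0.8, 0.6]
width: 0.0563
time: 2.9
tool_pos: [0.4658, 0.3036, 0.0518]
ee_rot: [3.141, 0.001, -2.903]
wrist_force: [0.4, -3.5, 1.3]
width: 0.02
```

```bash
python3 -m creep '[[[0,0,0,0],[0,0,0,0],[0,0,0,0]]]'
python3 -m creep '[[[0,0,-10,0],[0,0,-25,0],[0,0,-40,0],[0,0,-50,0],[0,0,-60,0],[0,0,-60,0],[0,0,-55,0],[0,0,0,0]]]'
python3 - <<'E'
from h import *
print(delta((.545,.051,.351),-178.65))
E
```

```text
time: 3.28
tool_pos: [0.4658, 0.3033, 0.0518]
ee_rot: [-3.141, 0.001, -2.903]
wrist_force: [1.0, -2.2, 3.5]
width: 0.0161
time: 4.28
tool_pos: [0.4665, 0.3045, 0.3578]
ee_rot: [3.138, 0.011, -2.902]
wrist_force: [-0.2, 0.7, -1.6]
width: 0.0155
(array([ -16.1, -264.9,    6. ]), np.float64(12.37))
```

```bash
python3 -m creep '[[[0,0,0,6.2],[0,0,0,6.2],[-12,-42.5,0,0],[-12,-42.5,0,0],[-12,-42.5,2,0],[-12,-42.5,2,0],[-12,-42.5,2,0],[-12,-42.5,0,0]]]'
python3 -m creep '[[[0,0,0,0],[0,0,0,0],[0,0,0,0]]]'
python3 - <<'E'
from h import *
ims=[]
for n in("scene","top"):
    s=snapshot(n); np.savez(n+"1.npz",**s)
    r=s["color"][195:265,240:330] if n=="scene" else s["color"][105:175,205:295]
    ims.append(cv2.resize(r[:,:,::-1],None,fx=6.6,fy=6.6,interpolation=cv2.INTER_CUBIC)[:, :594])
a=np.hstack(ims); a=cv2.resize(a,None,fx=4/6.6,fy=4/6.6,interpolation=cv2.INTER_AREA); print(a.shape)
cv2.imwrite("pics/hook1.png",a)
o=get_obs(); print(o["tool_pos"].round(4),o["ee_rot"].round(3),delta((.545,.051,.351),-178.65))
E
```

```text
time: 5.28
tool_pos: [0.5428, 0.0492, 0.3427]
ee_rot: [3.141, -0.004, -3.119]
wrist_force: [0.8, 0.1, -1.5]
width: 0.0158
time: 5.65
tool_pos: [0.5428, 0.0514, 0.3449]
ee_rot: [3.141, -0.001, -3.117]
wrist_force: [-0.0, -0.4, -1.5]
width: 0.0157
(280, 720, 3)
[0.5429 0.0513 0.3454] [ 3.141  0.    -3.117] (array([-2.1, -0.4, -5.6]), np.float64(0.04))
```

View pics/hook1.png

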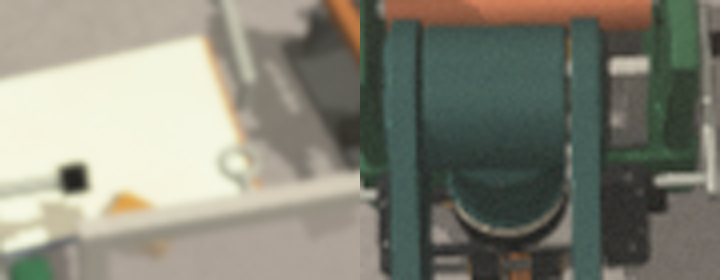

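The scene half (left) shows the shaft ending near (248,95) and the eye ring at (237,162). The top camera is blocked by the arm. I'll overlay the predicted hook on an enlarged crop from the scene camera.

```bash
cat >> h.py <<'E'
def proj(s,p):
    c=s["extrinsics"][:3,:3]@np.array(p)+s["extrinsics"][:3,3]; return np.array([s["fx"]*c[0]/c[2]+s["cx"],s["fy"]*c[1]/c[2]+s["cy"]])
def rodpts(o):
    y=o["ee_rot"][2]; d=-np.array([np.cos(y),np.sin(y),0]); g=o["tool_pos"]+[0,0,.019]
    return {"grip":g,"s65":g+.065*d,"corner":g+.13*d,"tip":g+.13*d-[0,0,.034]}
E
python3 - <<'E'
from h import *
s=dict(np.load("scene1.npz")); o=get_obs(); R=rodpts(o)
u0,v0,k=280,190,13
im=cv2.resize(s["color"][v0:v0+55,u0:u0+45,::-1],None,fx=k,fy=k,interpolation=cv2.INTER_CUBIC)
b=im.copy()
for n,p in list(R.items())+[("eye",[.688,.051,.2966])]:
    q=proj(s,p); print(n,np.round(p,4),q.round(1))
    cv2.drawMarker(b,tuple(int(t) for t in ((q-[u0,v0]+.5)*k)),(0,0,255),0,14,1)
cv2.imwrite("pics/ov.png",np.hstack([im,b])[:600,:800] if 0 else cv2.resize(np.hstack([im,b]),(780,476)))
w=cloud(s); print(np.round(w[215:222,296:306,2],3)); 
E
```

```text
grip [0.5429 0.0513 0.3644] [289.  168.9]
s65 [0.6079 0.0529 0.3644] [295.1 190.4]
corner [0.6729 0.0545 0.3644] [301.8 213.9]
tip [0.6729 0.0545 0.3304] [300.6 221.8]
eye [0.688  0.051  0.2966] [299.4 235. ]
[[-0.006  0.     0.001 -0.     0.363  0.365  0.365  0.366  0.003  0.003]
 [ 0.    -0.    -0.     0.003  0.36   0.361  0.361  0.003  0.002  0.005]
 [ 0.019 -0.001 -0.    -0.     0.355  0.357  0.355  0.003  0.004  0.001]
 [ 0.014  0.     0.003  0.004  0.351  0.354  0.351  0.004 -0.001  0.001]
 [ 0.01   0.013 -0.004  0.345  0.347  0.35   0.348  0.001  0.002 -0.   ]
 [ 0.016  0.014  0.002  0.34   0.342  0.344  0.342  0.003 -0.    -0.   ]
 [ 0.018  0.014  0.002  0.335  0.337  0.338  0.335  0.     0.003  0.002]]
```

View pics/ov.png

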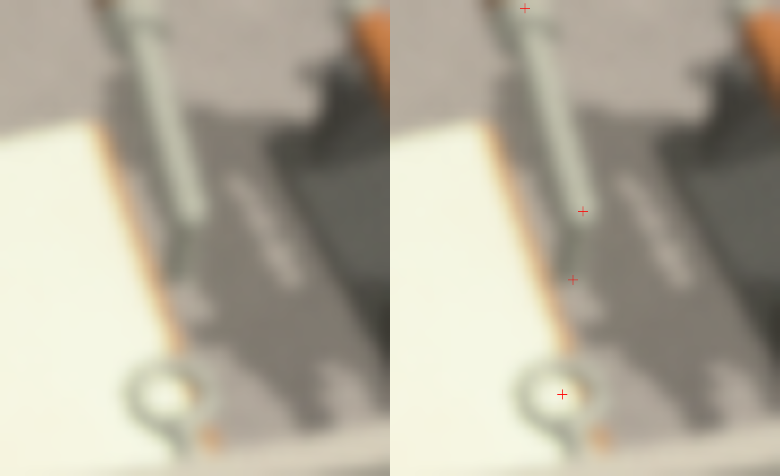

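The overlay agrees: the prong is at (570,275) against a predicted (573,279), and the ring's hole centre is at about (559,393) against (562,394). I'll refine the offset between the two with depth masks.

```bash
python3 - <<'E'
from h import *
s=dict(np.load("scene1.npz"));o=get_obs();R=rodpts(o);w=cloud(s);z=w[...,2]
for v in range(206,224):
    u=np.nonzero(z[v,290:312]>.31)[0]+290
    if len(u): print(v,u.min(),u.max(),u.mean(),end=" | ")
print()
for v in range(228,246):
    print(v,''.join('#' if t>.27 else '.' for t in z[v,288:312]),np.round(np.nanmax(z[v,288:312]),3))
# gray ring fit: dark pixels vs page
S0=dict(np.load("scene0.npz"));z0=cloud(S0)[...,2]
acc=[np.nonzero(z0[v,288:312]>.27)[0]+288 for v in range(229,242)]
print([(v,a.min(),a.max()) for v,a in zip(range(229,242),acc) if len(a)])
E
```

```text
206 297 301 299.0 | 207 298 301 299.5 | 208 298 302 300.0 | 209 298 302 300.0 | 210 299 302 300.5 | 211 299 303 301.0 | 212 299 303 301.0 | 213 299 303 301.0 | 214 300 303 301.5 | 215 300 303 301.5 | 216 300 302 301.0 | 217 300 302 301.0 | 218 300 302 301.0 | 219 299 302 300.5 | 220 299 302 300.5 | 221 299 302 300.5 | 222 300 301 300.5 | 
228 ........................ 0.019
229 ........................ 0.023
230 ........................ 0.02
231 .........######......... 0.303
232 ........########........ 0.302
233 .......####..####....... 0.302
234 .......###.....##....... 0.301
235 .......##......###...... 0.303
236 .......###.....###...... 0.303
237 .......####..####....... 0.304
238 ........#########....... 0.306
239 .........######......... 0.304
240 ............###......... 0.303
241 ............####.....### 0.308
242 ............############ 0.309
243 ..........############## 0.309
244 ....##############.##### 0.312
245 ######################## 0.31
[(231, np.int64(297), np.int64(302)), (232, np.int64(296), np.int64(303)), (233, np.int64(295), np.int64(304)), (234, np.int64(295), np.int64(304)), (235, np.int64(295), np.int64(305)), (236, np.int64(295), np.int64(305)), (237, np.int64(295), np.int64(304)), (238, np.int64(296), np.int64(303)), (239, np.int64(297), np.int64(302)), (240, np.int64(300), np.int64(302)), (241, np.int64(300), np.int64(311))]
```

```bash
python3 -m creep '[[[-8,-1.2,0,0],[-8,-1.2,0,0],[0,0,8,0],[0,0,8,0],[0,0,4,0],[0,0,0,0],[0,0,0,0]]]'
python3 - <<'E'
from h import *
o=get_obs();R=rodpts(o);s=snapshot("scene");np.savez("scene2.npz",**s);w=cloud(s);z=w[...,2]
print(o["tool_pos"].round(4),o["wrist_force"].round(1),delta((.559,.0493,.324),-178.6))
for n in R: print(n,R[n].round(4),proj(s,R[n]).round(1))
u0,v0=282,214
im=cv2.resize(s["color"][v0:v0+32,u0:u0+34,::-1],None,fx=16,fy=16,interpolation=cv2.INTER_CUBIC);cv2.imwrite("pics/pre.png",im)
E
```

```text
time: 6.62
tool_pos: [0.5592, 0.0481, 0.3257]
ee_rot: [3.142, 0.001, -3.119]
wrist_force: [-0.8, 0.2, -2.0]
width: 0.0158
[0.5592 0.0481 0.3257] [-0.8  0.2 -2. ] (array([0.2, 1.1, 1.8]), np.float64(-0.12))
grip [0.5592 0.0481 0.3447] [288.6 179.4]
s65 [0.6242 0.0496 0.3447] [294.6 201.2]
corner [0.6892 0.051  0.3447] [301.1 224.9]
tip [0.6892 0.051  0.3107] [300.  232.5]
```

View pics/pre.png

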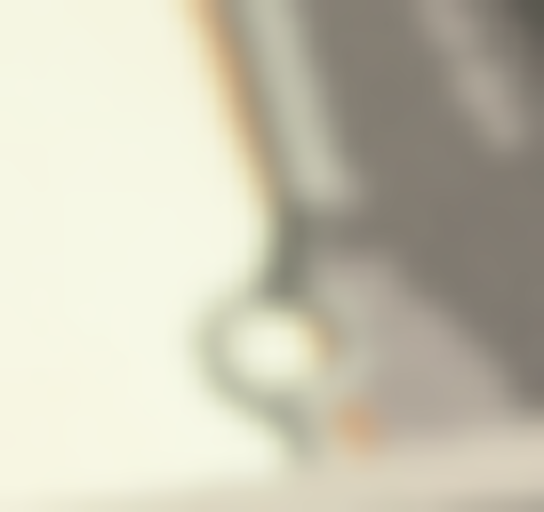

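The prong tip at (288,290) points at the hole centre (282,345). Allowing for the remaining drop, it is within about 1 mm. I'll lower it slowly.

```bash
python3 -m creep '[[[0,0,3,0],[0,0,3,0],[0,0,3,0],[0,0,3,0],[0,0,3,0],[0,0,0,0]]]'
```

```text
time: 7.42
tool_pos: [0.5591, 0.0482, 0.3099]
ee_rot: [3.142, -0.001, -3.119]
wrist_force: [-0.3, -0.9, -1.5]
width: 0.0158
```

```bash
python3 -m creep '[[[0,0,4,0],[0,0,4,0],[0,0,4,0],[0,0,4,0],[0,0,4,0],[0,0,0,0],[0,0,0,0]]]'
```

```text
time: 8.3
tool_pos: [0.5593, 0.0482, 0.2905]
ee_rot: [3.142, 0.0, -3.119]
wrist_force: [-0.1, -0.3, -1.2]
width: 0.0156
```

The prong is about 21 mm into the ring with no contact force. I'll start pulling along the arc.

```bash
python3 -m creep '[[[1.5,0,0,0],[1.5,0,0,0],[1.5,0,0.4,0],[1.5,0,0.4,0],[1.5,0,0.5,0],[1.5,0,0.5,0],[1.5,0,0.5,0],[1.5,0,0.5,0]]]'
```

```text
time: 9.3
tool_pos: [0.5498, 0.0478, 0.2878]
ee_rot: [3.142, 0.007, -3.119]
wrist_force: [8.3, 1.1, -3.0]
width: 0.0162
```

```bash
python3 -m creep '[[[2,0,0.7,0],[2,0,0.8,0],[2,0,0.8,0],[2,0,0.9,0],[2,0,0.9,0],[2,0,0.9,0],[2,0,1,0],[2,0,1,0]]]'
```

```text
time: 10.3
tool_pos: [0.534, 0.0474, 0.2808]
ee_rot: [-3.142, 0.007, -3.119]
wrist_force: [8.6, -0.2, -3.4]
width: 0.0158
```

```bash
python3 -m creep '[[[2,0,1,0],[2,0,1.1,0],[2,0,1.1,0],[2,0,1.1,0],[2,0,1.2,0],[2,0,1.2,0]]]'
```

```text
time: 11.05
tool_pos: [0.5223, 0.0472, 0.2741]
ee_rot: [-3.141, 0.008, -3.119]
wrist_force: [9.0, -0.3, -3.1]
width: 0.0158
```

```bash
python3 -m creep '[[[1.5,0,0.9,0],[1.5,0,1,0],[1.5,0,1,0],[1.5,0,1,0]]]'
```

```text
time: 11.55
tool_pos: [0.5164, 0.047, 0.2702]
ee_rot: [-3.141, 0.008, -3.12]
wrist_force: [10.1, 0.1, -3.2]
width: 0.0157
```

```bash
python3 -m creep '[[[1.2,0,0.8,0],[1.2,0,0.8,0],[1.2,0,0.9,0],[1.2,0,0.9,0]]]'
```

```text
time: 12.05
tool_pos: [0.5117, 0.0469, 0.2668]
ee_rot: [-3.141, 0.008, -3.12]
wrist_force: [11.2, 0.9, -3.8]
width: 0.0158
```

```bash
python3 -m creep '[[[1,0,0.7,0],[1,0,0.7,0],[1,0,0.8,0],[1,0,0.8,0]]]'
```

```text
time: 12.55
tool_pos: [0.5079, 0.0468, 0.2638]
ee_rot: [-3.141, 0.008, -3.12]
wrist_force: [11.5, -0.2, -4.1]
width: 0.0155
```

```bash
python3 -m creep '[[[1,0,0.8,0],[1,0,0.8,0],[1,0,0.8,0]]]'
```

```text
time: 12.92
tool_pos: [0.505, 0.0467, 0.2615]
ee_rot: [-3.141, 0.009, -3.12]
wrist_force: [11.8, 0.5, -4.2]
width: 0.0157
```

```bash
python3 -m creep '[[[1,0,0.9,0],[1,0,0.9,0],[1,0,0.9,0]]]'
```

```text
time: 13.3
tool_pos: [0.5021, 0.0466, 0.2589]
ee_rot: [-3.141, 0.009, -3.12]
wrist_force: [11.5, 0.2, -4.4]
width: 0.0158
```

```bash
python3 -m creep '[[[1,0,0.9,0],[1,0,0.9,0],[1,0,0.9,0]]]'
```

```text
time: 13.68
tool_pos: [0.4992, 0.0466, 0.2562]
ee_rot: [-3.141, 0.01, -3.12]
wrist_force: [11.7, -1.0, -4.0]
width: 0.0158
```

```bash
python3 -m creep '[[[1,0,1,0],[1,0,1,0],[1,0,1,0]]]'
```

```text
time: 14.05
tool_pos: [0.4964, 0.0465, 0.2533]
ee_rot: [-3.141, 0.01, -3.12]
wrist_force: [11.1, -0.4, -4.1]
width: 0.0159
```

```bash
python3 -m creep '[[[1,0,1,0],[1,0,1,0]]]'
```

```text
time: 14.3
tool_pos: [0.4945, 0.0464, 0.2514]
ee_rot: [-3.141, 0.01, -3.12]
wrist_force: [12.5, 0.4, -4.6]
width: 0.0158
```

```bash
python3 -m creep '[[[1,0,1,0],[1,0,1.1,0]]]'
```

```text
time: 14.55
tool_pos: [0.4926, 0.0464, 0.2494]
ee_rot: [-3.141, 0.011, -3.12]
wrist_force: [12.3, -0.1, -3.8]
width: 0.016
```

```bash
python3 -m creep '[[[0.8,0,0.9,0],[0.8,0,0.9,0]]]'
```

```text
time: 14.8
tool_pos: [0.491, 0.0464, 0.2477]
ee_rot: [-3.141, 0.011, -3.12]
wrist_force: [12.0, 1.0, -4.7]
width: 0.0158
```

```bash
python3 -m creep '[[[0.8,0,0.9,0],[0.8,0,0.9,0]]]'
```

```text
time: 15.05
tool_pos: [0.4895, 0.0463, 0.2459]
ee_rot: [-3.141, 0.011, -3.12]
wrist_force: [12.7, -0.3, -3.9]
width: 0.0158
```

```bash
python3 -m creep '[[[0.8,0,0.9,0],[0.8,0,0.9,0]]]'
```

```text
time: 15.3
tool_pos: [0.4881, 0.0463, 0.2442]
ee_rot: [-3.141, 0.011, -3.12]
wrist_force: [12.4, -1.3, -3.8]
width: 0.0159
```

```bash
python3 - <<'E'
from h import *
o=get_obs();R=rodpts(o);s=snapshot("scene");np.savez("scene3.npz",**s)
for n in R: print(n,R[n].round(4),proj(s,R[n]).round(1))
h=np.array([.7365,.052,.150])
for th in(.5,.6,.66): 
    f=th+.197; print(th,proj(s,h+[-.153*np.sin(f),0,.153*np.cos(f)]).round(1))
q=proj(s,R["tip"]).astype(int); u0,v0=q[0]-30,q[1]-32
im=cv2.resize(s["color"][v0:v0+60,u0:u0+60,::-1],None,fx=10,fy=10,interpolation=cv2.INTER_CUBIC);cv2.imwrite("pics/pull.png",im);print(u0,v0)
E
```

```text
grip [0.4881 0.0463 0.2632] [281.4 177.2]
s65 [0.553  0.0477 0.2632] [286.4 196.6]
corner [0.618  0.0491 0.2632] [291.9 217.4]
tip [0.618  0.0491 0.2292] [291.1 224.4]
0.5 [294.7 223.3]
0.6 [293.6 221.6]
0.66 [292.9 220.9]
261 192
```

View pics/pull.png

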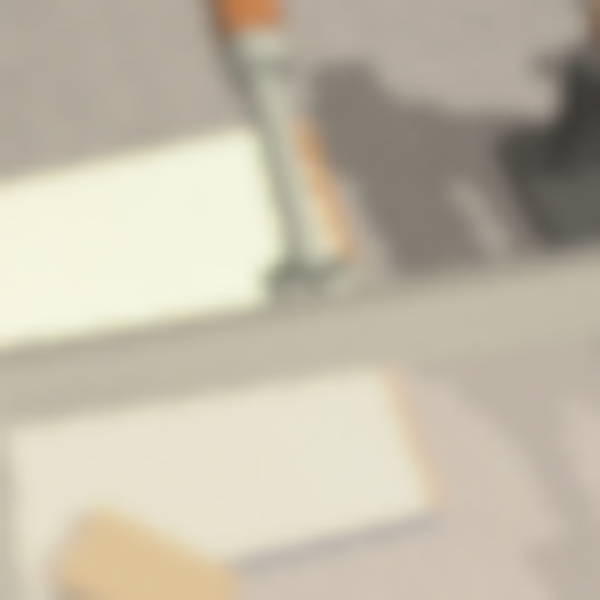

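The hook is in the ring at about (305,280) and the hatch rail lies right below it. The shaft end is at (318,255), which matches the prediction, so the rod hasn't slipped. I'll continue to the stops.

```bash
python3 -m creep '[[[0.8,0,1,0],[0.8,0,1,0]]]'
```

```text
time: 15.6
tool_pos: [0.4868, 0.0463, 0.2424]
ee_rot: [-3.141, 0.013, -3.12]
wrist_force: [13.8, 0.7, -3.6]
width: 0.0157
```

```bash
python3 -m creep '[[[0.8,0,0.9,0],[0.8,0,0.9,0]]]'
```

```text
time: 15.85
tool_pos: [0.4867, 0.0463, 0.2415]
ee_rot: [-3.141, 0.017, -3.12]
wrist_force: [17.0, -0.2, -1.9]
width: 0.0158
```

The hatch has met its stops: x stays put and the force has risen to 17 N. Holding the pull.

```bash
python3 -m creep '[[[0,0,0,0],[0,0,0,0]]]'; python3 -m creep '[[[0,0,0,0],[0,0,0,0],[0,0,0,0],[0,0,0,0]]]';
```

```text
time: 16.1
tool_pos: [0.4868, 0.0462, 0.2416]
ee_rot: [-3.141, 0.017, -3.12]
wrist_force: [15.7, 0.9, -3.8]
width: 0.0159
time: 16.6
tool_pos: [0.4867, 0.0462, 0.2416]
ee_rot: [-3.141, 0.017, -3.12]
wrist_force: [15.9, -0.2, -2.9]
width: 0.0159
```

```bash
python3 -m creep '[[[0.4,0,0.2,0],[0,0,0,0],[0,0,0,0],[0,0,0,0],[0,0,0,0],[0,0,0,0],[0,0,0,0],[0,0,0,0]]]'; python3 -m creep '[[[0,0,0,0],[0,0,0,0],[0,0,0,0],[0,0,0,0],[0,0,0,0],[0,0,0,0]]]';
```

```text
time: 17.6
tool_pos: [0.4867, 0.0462, 0.2415]
ee_rot: [-3.141, 0.018, -3.12]
wrist_force: [15.9, 0.4, -3.8]
width: 0.0159
time: 18.35
tool_pos: [0.4867, 0.0462, 0.2414]
ee_rot: [-3.141, 0.018, -3.12]
wrist_force: [16.5, 0.5, -2.7]
width: 0.0155
```

Held about 16 N for over 2 s. Now I'll unload the hook.

```bash
python3 -m creep '[[[-1,0,0,0],[-1,0,0,0],[-1,0,-0.3,0],[-0.8,0,-0.3,0],[0,0,0,0]]]'
```

```text
time: 18.98
tool_pos: [0.487, 0.0463, 0.2417]
ee_rot: [-3.141, 0.009, -3.12]
wrist_force: [7.6, 0.5, -0.8]
width: 0.0157
```

```bash
python3 -m creep '[[[-1,0,0,0],[-1,0,0,0],[-0.8,0,0,0],[0,0,0,0],[0,0,0,0]]]'
```

```text
time: 19.6
tool_pos: [0.487, 0.0466, 0.24]
ee_rot: [3.141, 0.001, -3.119]
wrist_force: [3.5, 0.3, 0.8]
width: 0.0162
```

```bash
python3 -m creep '[[[-1,0,-0.5,0],[-0.3,0,-1,0],[0,0,0,0]]]'
```

```text
time: 19.98
tool_pos: [0.4872, 0.0466, 0.2407]
ee_rot: [3.141, -0.003, -3.119]
wrist_force: [2.4, -0.3, -0.5]
width: 0.0158
```

```bash
python3 -m creep '[[[-0.7,0,-1,0],[0,0,-2,0],[0,0,-2,0],[0,0,0,0]]]'
```

```text
time: 20.48
tool_pos: [0.4886, 0.0466, 0.2467]
ee_rot: [3.142, 0.0, -3.119]
wrist_force: [-1.0, 0.9, -2.1]
width: 0.0155
```

```bash
python3 -m creep '[[[0,0,-3,0],[0,0,-3,0],[0,0,-3,0],[0,0,0,0]]]'; python3 -m creep '[[[0,0,-4,0],[0,0,-4,0],[0,0,-4,0],[0,0,-4,0],[0,0,-4,0],[0,0,0,0]]]'
```

```text
time: 20.98
tool_pos: [0.4887, 0.0466, 0.2558]
ee_rot: [3.142, 0.0, -3.119]
wrist_force: [-0.2, -0.1, -1.4]
width: 0.016
time: 21.72
tool_pos: [0.489, 0.0466, 0.276]
ee_rot: [3.142, 0.001, -3.119]
wrist_force: [-0.0, -0.2, -1.4]
width: 0.0158
```

```bash
python3 -m creep '[[[0,0,-20,0],[0,0,-20,0],[2.9,42.9,0,0],[2.9,42.9,0,0],[2.9,42.9,0,0],[2.9,42.9,0,0],[2.9,42.9,0,0],[2.9,42.9,0,0]]]'; python3 -m creep '[[[0,0,0,-6.2],[0,0,0,-6.2],[0,0,0,0],[0,0,0,0]]]'
python3 - <<'E'
from h import *
o=get_obs();R=rodpts(o);print(o["tool_pos"].round(4),o["ee_rot"].round(3),delta((.4656,.3034,.316),-166.35))
s=snapshot("scene");np.savez("scene4.npz",**s);w=cloud(s)
d=(R["tip"]-R["grip"]);d[2]=0;d/=np.linalg.norm(d);n=np.array([-d[1],d[0],0])
P=(w-R["grip"]).reshape(-1,3); a,b,c=P@d,P@n,P[:,2]
m=(abs(b)<.02)&(abs(c)<.06)&(a<.15)&(a>-.09)
for lo in np.arange(-.085,.15,.015):
    k=m&(a>=lo)&(a<lo+.015)
    if k.sum(): print(round(lo,3),k.sum(),"b",np.median(b[k]).round(4),"z max",np.percentile(c[k],90).round(4),"min",c[k].min().round(4))
# hatch angle: white frame points between cheeks
E
```

```text
time: 22.72
tool_pos: [0.4653, 0.305, 0.3152]
ee_rot: [3.142, 0.0, -3.119]
wrist_force: [1.7, -0.5, -0.7]
width: 0.0158
time: 23.22
tool_pos: [0.4656, 0.3034, 0.3153]
ee_rot: [3.142, -0.0, -2.905]
wrist_force: [-0.8, -0.2, -0.8]
width: 0.0159
[0.4656 0.3034 0.3153] [ 3.142 -0.    -2.905] (array([ 0. , -0. , -0.7]), np.float64(-0.07))
-0.04 19 b -0.008 z max 0.0113 min -0.0074
-0.025 6 b -0.0084 z max 0.0101 min -0.0027
-0.01 60 b 0.0057 z max 0.0372 min -0.0087
0.005 170 b -0.0053 z max 0.0484 min -0.0165
0.02 45 b -0.0066 z max 0.0113 min -0.0065
0.035 47 b -0.0072 z max 0.0107 min -0.008
0.05 47 b -0.0067 z max 0.0111 min -0.008
0.065 41 b -0.0045 z max 0.0091 min -0.0082
0.08 22 b -0.0029 z max 0.0053 min -0.0033
0.095 24 b -0.0038 z max 0.0054 min -0.0038
0.11 24 b -0.0033 z max 0.0051 min -0.0014
0.125 41 b -0.0033 z max 0.004 min -0.0305
```

The rod is still level and has not slipped in the grip. Lowering it into the rack.

```bash
python3 -m creep '[[[0,0,45,0],[0,0,45,0],[0,0,45,0],[0,0,45,0],[0,0,30,0],[0,0,14,0],[0,0,0,0],[0,0,0,0]]]'; python3 -m creep '[[[0,0,8,0],[0,0,8,0],[0,0,8,0],[0,0,5,0],[0,0,5,0],[0,0,3,0],[0,0,0,0],[0,0,0,0]]]'
```

```text
time: 24.28
tool_pos: [0.4667, 0.3041, 0.0934]
ee_rot: [3.141, 0.003, -2.903]
wrist_force: [-0.2, 0.4, -1.7]
width: 0.0155
time: 25.28
tool_pos: [0.4657, 0.3037, 0.0547]
ee_rot: [3.141, 0.001, -2.903]
wrist_force: [0.2, 0.1, -0.7]
width: 0.0158
```

```bash
python3 -m creep '[[[0,0,1.2,0],[0,0,1,0],[0,0,0.8,0],[0,0,0,0]]]'
```

```text
time: 25.78
tool_pos: [0.4656, 0.3036, 0.0518]
ee_rot: [3.141, 0.0, -2.903]
wrist_force: [-1.5, -0.5, 1.3]
width: 0.0155
```

```bash
python3 -m creep '[[[0,0,0.3,0],[0,0,0,0],[0,0,0,0]]]'; python3 -m creep '[[[0,0,0,0],[0,0,0,0],[0,0,0,0],[0,0,0,0],[0,0,0,0]]]' 0.6; python3 -m creep '[[[0,0,-15,0],[0,0,-30,0],[0,0,-50,0],[0,0,-50,0],[0,0,-50,0],[0,0,0,0]]]'; python3 -m creep '[[[50,15,0,0],[50,15,0,0],[50,15,0,0],[0,0,0,0],[0,0,0,0]]]'
python3 - <<'E'
from h import *
for n in("scene","top"):
    s=snapshot(n);np.savez(n+"5.npz",**s);w=cloud(s);hsv=cv2.cvtColor(s["color"],cv2.COLOR_RGB2HSV);x,y,z=w[...,0],w[...,1],w[...,2]
    wood=(hsv[...,0]<16)&(hsv[...,1]>110)&(z>.062)&(z<.1)&(x>.3)&(x<.62)&(y>.1)&(y<.4)
    N,l,st,ce=cv2.connectedComponentsWithStats(wood.astype(np.uint8))
    for i in range(1,N):
        if st[i,4]>40:
            p=w[l==i];m=cv2.minAreaRect(p[:,:2].astype(np.float32)*1000);print(n,np.round(np.median(p,0),4),np.round(m[0],1),np.round(m[1],1),round(m[2],1))
    save(s,n+"5.png")
a=cv2.imread("pics/scene5.png")[150:576,200:768];b=cv2.imread("pics/top5.png")[100:480,150:520]
cv2.imwrite("pics/end.png",np.hstack([cv2.resize(a,(450,338)),cv2.resize(b,(329,338))]))
E
```

```text
time: 26.15
tool_pos: [0.4656, 0.3036, 0.0518]
ee_rot: [3.141, 0.0, -2.903]
wrist_force: [-3.8, -2.1, 5.9]
width: 0.0157
time: 26.78
tool_pos: [0.4656, 0.3036, 0.051]
ee_rot: [3.142, 0.0, -2.903]
wrist_force: [-0.2, -0.0, 0.2]
width: 0.0559
time: 27.52
tool_pos: [0.4676, 0.3047, 0.2535]
ee_rot: [3.138, 0.013, -2.903]
wrist_force: [-0.8, 1.1, 0.2]
width: 0.056
time: 28.15
tool_pos: [0.3093, 0.3117, 0.2459]
ee_rot: [-3.141, 0.0, -2.903]
wrist_force: [0.5, 1.1, 0.5]
width: 0.0562
scene [0.4681 0.3002 0.0798] [465.8 303.6] [124.3  20.2] 12.9
scene [0.4899 0.212  0.08  ] [488.8 216.4] [124.7  22.8] 12.5
top [0.4857 0.2136 0.079 ] [486.3 214.7] [125.5  15.4] 12.6
top [0.4671 0.3044 0.0786] [465.3 304.2] [127.1  18.6] 15.6
```

View pics/end.png

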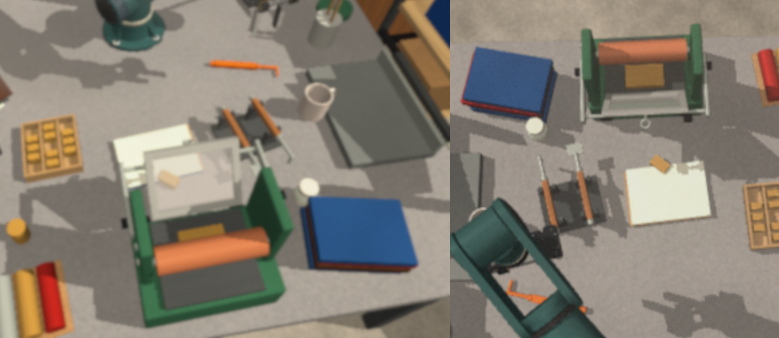

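The final view shows the hatch lying down on its stops (eye at (645,122) in the top half). The rod is back in its slots at about (545,190) beside the scraper, and the bystanders haven't moved. I'll check that the hatch hasn't risen since the pull, then hand in.

```bash
python3 -m creep '[[[0,0,0,0],[0,0,0,0],[0,0,0,0],[0,0,0,0]]]'; python3 - <<'E'
from h import *
S=snapshot("scene")
for nm,s in(("pull",dict(np.load("scene3.npz"))),("end",dict(np.load("scene5.npz"))),("now",S)):
    w=cloud(s); k=(w[...,2]>.17)&(w[...,0]>.6)&(w[...,0]<.72)&(abs(w[...,1]-.053)<.09)
    p=w[k]; 
    A=np.polyfit(p[:,2]-.15,.7365-p[:,0],1); print(nm,k.sum(),"angle",np.arctan(A[0]).round(3),"top z",np.percentile(p[:,2],99).round(4))
ticket.close_job()
E
```

```text
time: 28.75
tool_pos: [0.3093, 0.3118, 0.246]
ee_rot: [3.142, -0.0, -2.903]
wrist_force: [-1.2, -0.2, 0.3]
width: 0.0564
pull 3560 angle 0.612 top z 0.2826
end 3561 angle 0.617 top z 0.2816
now 3549 angle 0.618 top z 0.2814
the job is handed in; nothing more can be done
```

The hatch is down on its stops, the hook rod is back in its rack slots, and I handed the job in at about 29 s of the 72 s allowed.

- **Pull:** The hook went cleanly into the eye. I drew the hatch down slowly along its arc at about 8–13 N until it met the stops. I then held about 16 N for over 2 s; the highest reading was 17 N.
- **Hatch:** After unhooking it stayed down. The camera put its angle at 0.612 rad just before the stops, then 0.617 and 0.618 rad at the end. Arm position just before the stops suggested about 0.66 rad. That gap probably comes from my hinge estimate or the plane fit, and I did not resolve it.
- **Rod:** It lies in its own slots with the hook down. The scene camera puts it within about 1 mm of where it started and the top camera within about 2.5 mm. The top camera read its yaw about 2° different from before, while the scene camera showed no change.
- **Bystanders:** In the last picture, the objects in view were where they had been. I measured only the scraper, which was within about 1 mm; the rest I judged by eye, and the dark weight and the small block by the tray were outside that last crop.

Whether the stay actually bit could not be tested separately; the evidence is only that the hatch did not rise after I unhooked. The force hold is from the wrist sensor, whose readings varied by about 1 N.

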